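Hang the vice head on its bayonet post and clamp it

TASK

Set the jeweller's vice head on the cross-pinned post of the bench holder, let go of it, and gently push its side crank round clockwise (seen from above): first it sinks and hangs on the pin, then it drops the last bit into its locking notch and turns no further. Do not force the crank once it stops. Then swing the holder's clamp arm fully down over the disc of the locked head.

Things in the scene. Friction and masses are not known exactly. Their poses are not given: they have to be found in the camera images.
- grip (a point): Centre of the square steel block on top of the loose vice head: the place to grasp it. Block 44 mm along the head's x, 30 mm along y (grasp across this), 32 mm high; z is the head's axis. The head weighs about 0.6 kg and starts upright on the bench, on its hub. This point is 140 mm above the bench when the hub rests on top of the cross pin, 119 mm when it hangs on the pin, 111 mm when locked.
- disc (a point): Centre of the upper face of the head's round disc (96 mm diameter, 8 mm thick), 16 mm below the block's centre; the block stands on it.
- hub_mouth (a point): Centre of the hub's lower edge, 91 mm below the block's centre. The hub under the disc is 50 mm across, 67 mm high, with a 22.6 mm bore. Two opposite slots, 13 mm wide, at 1.106 rad anticlockwise from the head's x, lead up 21 mm to a level track; turning the head 1.13 rad clockwise brings the pin to a notch 8 mm deeper, 13 mm wide, with a hard stop.
- crank: Side crank, rigid with the head: a bar 12 mm wide, 8 mm thick, sticking out of the disc's edge along the head's x, with an upright pin on its end. Origin under the pin at the bar's underside, 75 mm from the head's axis, 24 mm below the block's centre. Axes as the head's. About 1 N turns the head; more than 40 N from the fingers damages the crank.
- crank_pin (a point): Middle of the crank's upright round pin (12 mm diameter, standing 38 mm above the bar; top 20 mm above this point), 75 mm from the head's axis along its x, 2 mm above the level of the block's centre.
- base: Fixed bench holder: dark steel plate 150 x 230 mm, 14 mm thick; origin on its underside (bench level), exactly below the upright post; z up. The clamp pillar stands on its +y side. A head set on with its crank pointing about -0.42 rad from the base's x always has its slots still ahead of the pin when turned clockwise.
- post_top (a point): Tip of the post, 85 mm above the bench. The post is 20 mm in diameter, its last 5 mm coned to 10 mm; post and cross pin are oiled and slide easily. A head just set on the pin may lean a few degrees.
- pin_top (a point): Point on the post axis level with the top of the cross pin, 49 mm above the bench. Pin 8 mm thick, 54 mm long. Its direction is not reported: up to 0.45 rad either way from the base's x (ends alike), so feel or look for it. With it at angle p the head sinks over it with the crank at p - 1.106 rad, and locks with the crank at p - 2.236 rad from the base's x.
- clamp (a joint): Angle of the clamp arm: 0 = fully down, level, pointing to the post; 1.57 = upright; it starts at 1.6 to 2.0, leaning away from the post. It stays where it is left; 1 to 2 N near its end moves it. Over a head that is not down in its notch it stops short of closed.
- clamp_tip (a point): Free end of the clamp arm, on its middle line, 60 mm from the hinge axis (steel bar 16 mm wide, 10 mm thick).
- clamp_hinge (a point): Hinge axis of the clamp arm, fixed to the base, 98 mm from the post axis on the base's +y side, 102 mm above the bench. The axis runs along the base's x.
Not all that is in view belongs to the job. Leave any pink or red look-alike of the part that bears grip alone.

How it is judged:
By the outcome, as a careful person would: the job done as asked, in the order asked, and still so for the second after the job is handed in, with the robot touching nothing.
It also fails if it takes over 69 s, if anything falls off the work surface, if the arm or the gripper's body presses on something with over 40 N, if the wrist force passes 120 N, or if a joint passes its speed limit or range.

ROBOT

A 7-joint arm with a two-finger parallel gripper is mounted at the origin on the work surface. World frame = base frame: x ahead of the robot, y to its left, z up, the work surface at z = 0. Lengths are in m, angles in rad, forces in N, time in s.
With the tool pointing down it reaches from about 0.425 to 0.95 m from the base axis. Payload 16.7 kg.
Tool frame: the origin (TCP) lies midway between the tips of the shut fingers; the grasp point (between the pads) lies 19 mm behind it (robot.hold_point_z is the distance from the TCP to the grasp point, in m); x points along the fingers, y is the direction in which the jaws open and shut, and the axes are right-handed (so a half turn about x gives the same grasp; the last joint's range is limited). The gripper opens to 94 mm and grips with 3 to 60 N. Pads are 16 mm wide; open, the fingers measure 119 mm over their backs; the gripper's body (75 mm by 177 mm) begins 78 mm behind the grasp point.
Start: joints at [1.151, 0.426, 0.074, 1.606, -0.034, 1.111, -0.067], TCP at [0.181, -0.65, 0.178] pointing down, gripper open.
Joint ranges: [-2.85, 2.85], [-0.5, 2.14], [-1.23, 1.37], [0.21, 2.46], [-1.02, 4.16], [0.16, 2.05], [-2.73, 2.73]. Speed limits (rad/s): [1.89, 1.89, 2.39, 2.39, 3.01, 3.01, 3.01].

INTERFACE

Orientations are given as [roll, pitch, yaw] about the fixed x, y, z axes, in that order (R = Rz(yaw) Ry(pitch) Rx(roll)).
In Python, from plant import status, viewer, robot gives the robot as it stands. The module is installed in compiled form; this text tells all that it offers.
- The arm moves only by the shell command python3 -m creep 'ROWS' [OPENING] [FORCE]. ROWS is a JSON object of lists of equal length, an entry for each row: "offset": the shift along the tool's x, y, z in cm, a list of three; "twist": the turn, a rotation vector about the tool's x, y, z in degrees, a list of three. A call has 1 to 20 rows; each row is the pose to reach, as a shift and turn from the pose commanded when the call began, along the tool's axes at that moment; what a row does not reach only later rows make up. A row lasts 1/8 s, in which the tool goes at most 62.5 mm and 10.7 degrees, less where a joint would pass 70% of its speed; a pose out of reach is approached as far as the arm can. A call with a gripper value outside its range is refused whole. OPENING is the gripper command: -1 is fully open, 1 is shut, values between are in proportion, set as the call begins (- or left out, the last holds). The fingers move at their own pace and stop on an object; FORCE is the grip in N (left out, the last holds). Time passes only in rows, so rows that repeat a pose let the fingers close. It gives the time, the measured TCP pose, the force and the opening at its end, in the units of the state.
- status.sense(): the state, without advancing time (a new reading comes with each control period).
- viewer.grab_frame(name): name is "side" or "top"; returns a dict with "frame" (384x512x3 uint8, blue, green, red), "z_map" (384x512 float32, m along the optical axis (not along the pixel's ray), 0 where there is no reading), "camera_matrix" (3x3 intrinsics, pixels), "R" (3x3) and "t" (3): a world point X has camera coordinates R X + t. Camera axes: x right, y down, z forward; pixel columns grow to the right and rows downward; lengths in m; the calibration is good to about 2 mm. A picture is of the moment at which its call begins.
- robot.job_done(): hands the job in, once; it reports no verdict.
The state is a dict: "time_s": time; "qpos": joint angles; "dq": joint speeds; "joint_efforts": joint torques, N m; "tool_pos": TCP position; "ee_rot": TCP orientation; "contact_force": force on the tool from outside, world axes, zero at the start; "torque": the same for the moment, N m; "width": finger opening in m.
Only numpy, scipy, OpenCV 4.12 (cv2) and the standard library are available. Lean on these libraries where they do the work, as an engineer would, in place of code of your own. Each camera call takes 0.05 s, during which the arm holds its last target. There are 200 camera calls.

## Working session

There is one attempt and no reset: what is moved stays moved. The work goes in short steps, Python scripts to look and compute and a shell command to move; the robot and the scene stay as the last step left them, time stands still between calls to the robot, and variables do not carry over. Pictures are saved under pics/ and viewed, about 8 in all and at most 12, crops included, and the job is handed in when it is done.

```bash
ls; mkdir -p pics; python3 - <<'E'
from plant import status, viewer, robot
import cv2,numpy as np
s=status.sense(); print({k:np.round(v,3).tolist() for k,v in s.items()}, robot.hold_point_z)
ims=[]
for n in("side","top"):
    f=viewer.grab_frame(n); np.savez(f"{n}0.npz",**f); print(n,f["camera_matrix"].tolist(),np.round(f["R"],3).tolist(),np.round(f["t"],3).tolist())
    cv2.imwrite(f"pics/{n}0.png",f["frame"])
E
```

```text
pics
{'time_s': 0.0, 'qpos': [1.151, 0.427, 0.074, 1.607, -0.034, 1.111, -0.067], 'dq': [0.0, 0.0, 0.001, 0.001, 0.001, -0.001, -0.001], 'joint_efforts': [-0.0, -93.58, 3.667, -45.418, -0.049, 0.02, 0.0], 'tool_pos': [0.18, -0.65, 0.177], 'ee_rot': [-1.48, 1.57, 1.933], 'contact_force': [0.633, -0.274, 0.033], 'torque': [-0.014, 0.049, -0.018], 'width': 0.094} 0.0188
side [[415.92792916326044, 0.0, 248.70768571993693], [0.0, 415.92792916326044, 187.47138917943101], [0.0, 0.0, 1.0]] [[-0.983, -0.184, -0.005], [-0.129, 0.709, -0.694], [0.131, -0.681, -0.72]] [0.51, 0.155, 0.933]
top [[443.8008739758213, 0.0, 256.5493190292523], [0.0, 443.8008739758213, 197.4425934907589], [0.0, 0.0, 1.0]] [[0.01, -1.0, -0.017], [-0.999, -0.009, -0.051], [0.051, 0.018, -0.999]] [-0.041, 0.521, 1.246]
```

View pics/side0.png

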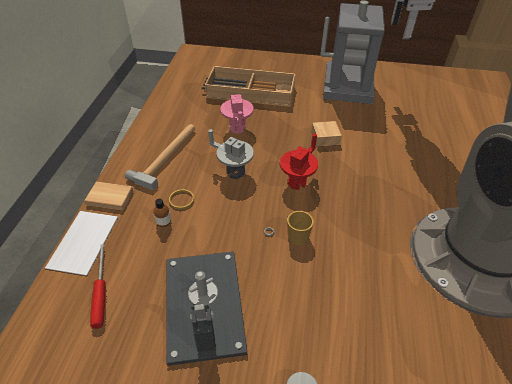

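View pics/top0.png

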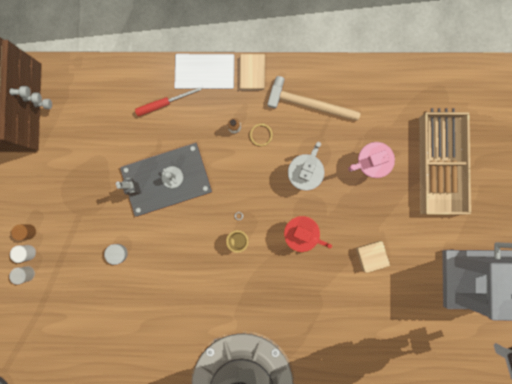

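Picture 1 (side) and picture 2 (top) show three candidate heads: grey at side (235,152) / top (306,172), red at side (299,162) / top (302,234), and pink at side (237,108) / top (376,160). I choose the grey steel one. The holder is at top (165,180), with its pillar at (127,186). Next I'll check both in close crops.

```bash
cat > h.py <<'E'
import numpy as np,cv2
from plant import viewer
def cloud(f):
    K,R,t,z=f["camera_matrix"],f["R"],f["t"],f["z_map"]
    v,u=np.mgrid[:384,:512]
    c=np.stack([(u-K[0,2])*z/K[0,0],(v-K[1,2])*z/K[1,1],z],-1)
    w=(c-t)@R; w[z==0]=np.nan
    return w
def ray(f,u,v,h):  # world point of pixel at height h
    K,R,t=f["camera_matrix"],f["R"],f["t"]
    d=R.T@np.linalg.solve(K,[u,v,1]); o=-R.T@t
    return o+d*(h-o[2])/d[2]
def crop(im,u,v,w,h,s): return cv2.resize(im[v:v+h,u:u+w],None,fx=s,fy=s,interpolation=cv2.INTER_CUBIC)
E
python3 - <<'E'
from h import *
t=dict(np.load("top0.npz"));s=dict(np.load("side0.npz"))
a=crop(t["frame"],276,132,66,66,6);b=crop(t["frame"],110,136,110,84,4)
c=crop(s["frame"],195,120,70,70,6); d=crop(s["frame"],155,245,100,80,4)
def pad(x,w,h): return cv2.copyMakeBorder(x,0,h-x.shape[0],0,w-x.shape[1],cv2.BORDER_CONSTANT)
o=np.vstack([np.hstack([pad(a,420,420),pad(b,440,420)]),np.hstack([pad(c,420,420),pad(d,440,420)])])
k=600/840
cv2.imwrite("pics/crop1.png",cv2.resize(o,(int(860*k),600),interpolation=cv2.INTER_AREA))
for n,f,(u0,u1,v0,v1) in(("top",t,(280,335,130,200)),("side",s,(200,262,120,182))):
    w=cloud(f)[v0:v1,u0:u1].reshape(-1,3); g=f["frame"][v0:v1,u0:u1].reshape(-1,3).astype(int)
    z=w[:,2]; print(n,np.histogram(z,bins=np.arange(-.01,.16,.01)))
    for lo,hi in((.07,.085),(.095,.115),(.115,.14)):
        m=(z>lo)&(z<hi); print(lo,hi,m.sum(),np.nanmean(w[m],0).round(4), np.nanmin(w[m],0).round(3),np.nanmax(w[m],0).round(3))
w=cloud(t)[136:220,110:220].reshape(-1,3);z=w[:,2]
print(np.histogram(z,bins=np.arange(-.01,.2,.01)))
for lo,hi in((.008,.02),(.04,.055),(.07,.095),(.095,.2)):
    m=(z>lo)&(z<hi); print(lo,hi,m.sum(),np.nanmean(w[m],0).round(4), np.nanmin(w[m],0).round(3),np.nanmax(w[m],0).round(3), cv2.minAreaRect((w[m][:,:2]*1000).astype(np.float32)))
E
```

```text
top (array([ 956, 1820,    2,    0,    0,    0,    0,    2,  781,   49,   15,
        166,   45,    0,    0,    0]), array([-0.01,  0.  ,  0.01,  0.02,  0.03,  0.04,  0.05,  0.06,  0.07,
        0.08,  0.09,  0.1 ,  0.11,  0.12,  0.13,  0.14,  0.15]))
0.07 0.085 826 [ 0.5904 -0.1697  0.0761] [ 0.542 -0.216  0.07 ] [ 0.659 -0.122  0.084]
0.095 0.115 213 [ 0.5939 -0.1713  0.1077] [ 0.564 -0.203  0.096] [ 0.664 -0.149  0.114]
0.115 0.14 5 [ 0.656  -0.1964  0.1164] [ 0.655 -0.2    0.115] [ 0.658 -0.192  0.118]
side (array([1170, 1463,   77,   57,   80,   30,    1,   37,  562,   82,   68,
        188,   18,    0,    0,    0]), array([-0.01,  0.  ,  0.01,  0.02,  0.03,  0.04,  0.05,  0.06,  0.07,
        0.08,  0.09,  0.1 ,  0.11,  0.12,  0.13,  0.14,  0.15]))
0.07 0.085 606 [ 0.5905 -0.1615  0.0756] [ 0.54  -0.299  0.07 ] [ 0.662 -0.117  0.085]
0.095 0.115 236 [ 0.5975 -0.1684  0.1053] [ 0.562 -0.203  0.095] [ 0.663 -0.146  0.115]<stdin>:13: RuntimeWarning: Mean of empty slice
Traceback (most recent call last):
ValueError: zero-size array to reduction operation fmin which has no identity
```

View pics/crop1.png

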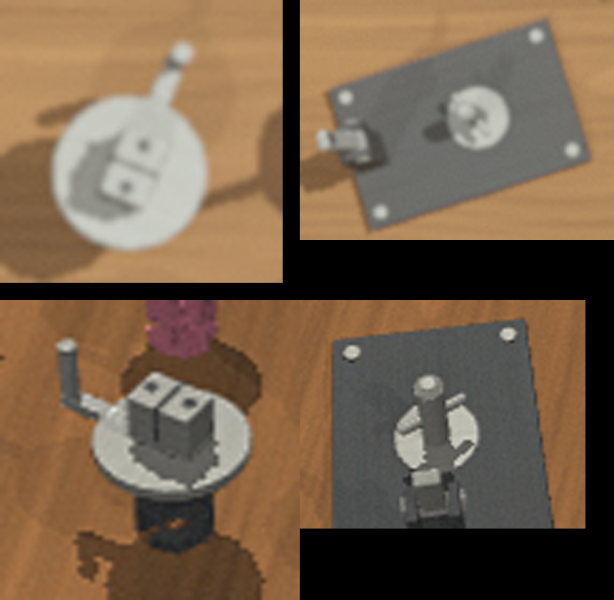

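Picture 3 confirms the grey head: two-part block at top (306,172), crank pin at top (318,145), hub below. The holder crop shows the post with a cross pin through it and the pillar on its left. Next I'll measure these properly.

```bash
python3 - <<'E'
from h import *
t=dict(np.load("top0.npz"));s=dict(np.load("side0.npz"))
W={"top":cloud(t).reshape(-1,3),"side":cloud(s).reshape(-1,3)}
def sel(n,c,r,lo,hi):
    w=W[n];return w[(np.hypot(w[:,0]-c[0],w[:,1]-c[1])<r)&(w[:,2]>lo)&(w[:,2]<hi)]
for n in W:
    d=sel(n,(.59,-.17),.056,.07,.081); (c,r)=cv2.minEnclosingCircle((d[:,:2]*1000).astype(np.float32))
    b=sel(n,(.59,-.17),.035,.1,.12); print(n,"disc",np.round(c,1),r,d[:,2].mean().round(4),"block",b.mean(0).round(4),cv2.minAreaRect((b[:,:2]*1000).astype(np.float32)))
    p=sel(n,(.657,-.195),.016,.085,.13); print(" pin",len(p),p.mean(0).round(4),p[:,2].max().round(4),np.median(p[p[:,2]>.105],0).round(4))
    w=W[n]; m=(abs(w[:,0]-.59)<.12)&(w[:,1]>.05)&(w[:,1]<.4)
    w=w[m]; q=w[(w[:,2]>.010)&(w[:,2]<.018)]; print(" plate",len(q),q[:,2].mean(),cv2.minAreaRect((q[:,:2]*1000).astype(np.float32)))
    q=w[(w[:,2]>.06)]; print(np.histogram(w[:,2],bins=np.arange(0,.2,.01))[0])
    q=q[np.argsort(q[:,1])]; print(q[::max(1,len(q)//40)].round(3).tolist())
for n,f,px in(("top",t,(172,176)),("side",s,(200,275))): print(n,ray(f,*px,.085))
E
```

```text
top disc [ 592.5 -171.8] 52.399383544921875 0.0759 block [ 0.5883 -0.1691  0.1078] ((588.5663452148438, -169.4140625), (29.908119201660156, 43.76529312133789), 67.76058959960938)
 pin 26 [ 0.6573 -0.1966  0.1079] 0.1176 [ 0.6583 -0.1974  0.1118]
 plate 3226 0.01473579312356469 ((609.9790649414062, 223.47369384765625), (224.49964904785156, 254.27938842773438), 17.88300323486328)
[4071 3681  164   18   36   32   13   24   43   24   37   60   16   14
   12   17   27    0    0]
[[0.579, 0.195, 0.062], [0.574, 0.197, 0.081], [0.576, 0.199, 0.084], [0.57, 0.201, 0.072], [0.576, 0.203, 0.087], [0.588, 0.205, 0.08], [0.574, 0.207, 0.081], [0.579, 0.21, 0.08], [0.537, 0.284, 0.103], [0.534, 0.287, 0.104], [0.539, 0.29, 0.109], [0.534, 0.292, 0.068], [0.553, 0.293, 0.103], [0.541, 0.293, 0.109], [0.529, 0.294, 0.096], [0.536, 0.295, 0.112], [0.549, 0.295, 0.111], [0.562, 0.296, 0.111], [0.54, 0.296, 0.132], [0.533, 0.297, 0.113], [0.531, 0.297, 0.112], [0.549, 0.299, 0.073], [0.547, 0.299, 0.141], [0.538, 0.299, 0.147], [0.55, 0.3, 0.13], [0.562, 0.301, 0.112], [0.538, 0.301, 0.117], [0.543, 0
[... 1127 characters left out ...]
.089], [0.526, 0.306, 0.092], [0.537, 0.307, 0.161], [0.54, 0.307, 0.161], [0.546, 0.308, 0.092], [0.551, 0.309, 0.095], [0.535, 0.31, 0.092], [0.54, 0.31, 0.091], [0.552, 0.311, 0.092], [0.539, 0.312, 0.162], [0.545, 0.312, 0.161], [0.532, 0.313, 0.093], [0.537, 0.314, 0.092], [0.546, 0.315, 0.094], [0.553, 0.315, 0.112], [0.544, 0.316, 0.094], [0.554, 0.317, 0.091], [0.557, 0.318, 0.096], [0.529, 0.318, 0.085], [0.528, 0.319, 0.071], [0.533, 0.32, 0.062], [0.548, 0.321, 0.091], [0.54, 0.322, 0.091], [0.537, 0.323, 0.067], [0.544, 0.324, 0.071], [0.545, 0.325, 0.068], [0.549, 0.326, 0.086], [0.553, 0.327, 0.078]]
top [0.57372251 0.19032774 0.085     ]
side [0.57548185 0.20834618 0.085     ]
```

```bash
python3 - <<'E'
from h import *
from scipy.optimize import least_squares
from scipy.spatial.transform import Rotation as Ro
from plant import status
s0=status.sense();print(Ro.from_euler("xyz",s0["ee_rot"]).as_matrix().round(3).tolist())
F={n:dict(np.load(n+"0.npz")) for n in("top","side")}
C={n:-F[n]["R"].T@F[n]["t"] for n in F}; print({n:C[n].round(3) for n in C})
W={n:cloud(F[n]).reshape(-1,3) for n in F}
for n in ("top","side"):
    w=W[n]; q=w[(np.hypot(w[:,0]-.576,w[:,1]-.203)<.03)&(w[:,2]>.055)&(w[:,2]<.08)][:,:2]
    e=least_squares(lambda c:np.hypot(*(q-c).T)-.010,q.mean(0)+.008*(q.mean(0)-C[n][:2])/np.linalg.norm(q.mean(0)-C[n][:2]),loss="soft_l1",f_scale=.001)
    print(n,"post",len(q),e.x.round(4),np.sqrt(np.mean(e.fun**2)).round(4))
    q=w[(np.hypot(w[:,0]-.576,w[:,1]-.203)<.018)&(w[:,2]>.083)&(w[:,2]<.09)]; print(" tip",len(q),q.mean(0).round(4))
    q=w[(np.hypot(w[:,0]-.576,w[:,1]-.203)<.032)&(w[:,2]>.038)&(w[:,2]<.052)]; print(" xpin",len(q)); print((q*1000).round().astype(int).tolist())
    # clamp arm
    q=w[(np.hypot(w[:,0]-.545,w[:,1]-.303)<.05)&(w[:,2]>.125)]; print(" arm",len(q),q.mean(0).round(4),q[q[:,2]>.155].mean(0).round(4),q[q[:,2]<.145].mean(0).round(4))
E
python3 - <<'E'
from h import *
t=dict(np.load("top0.npz"));s=dict(np.load("side0.npz"))
a=crop(t["frame"],150,155,44,44,9);b=crop(s["frame"],178,262,44,64,9)
o=np.zeros((576,800,3),np.uint8);o[:396,:396]=a;o[:576,400:796]=b
cv2.imwrite("pics/crop2.png",o)
E
```

```text
[[-0.0, 0.267, -0.964], [0.001, -0.964, -0.267], [-1.0, -0.001, 0.0]]
{'top': array([ 0.457, -0.059,  1.27 ]), 'side': array([0.399, 0.619, 0.782])}
top post 19 [0.5785 0.2051] 0.0017
 tip 28 [0.5783 0.2043 0.0854]
 xpin 27
[[597, 221, 47], [597, 218, 48], [594, 223, 50], [594, 220, 51], [594, 218, 49], [591, 221, 45], [586, 200, 41], [584, 197, 41], [580, 195, 50], [577, 195, 47], [575, 196, 45], [572, 198, 49], [572, 196, 45], [569, 206, 51], [569, 203, 48], [569, 200, 50], [569, 197, 51], [569, 192, 48], [566, 198, 48], [566, 195, 47], [566, 192, 49], [566, 189, 49], [564, 190, 45], [564, 187, 47], [561, 192, 49], [561, 186, 51], [558, 190, 45]]
 arm 77 [0.5434 0.3047 0.1503] [0.543  0.3083 0.1621] [0.5445 0.3005 0.1346]
side post 74 [0.5779 0.2057] 0.0007
 tip 39 [0.5773 0.2069 0.0848]
 xpin 97
[[565, 190, 49], [562, 191, 51], [561, 190, 49], [559, 190, 50], [569, 192, 46], [566, 194, 50], [564, 194, 50], [562, 192, 48], [560, 192, 49], [558, 191, 48], [557, 188, 43], [570, 195, 48], [567, 198, 52], [565, 197, 51], [564, 195, 49], [562, 195, 49], [560, 194, 49], [558, 192, 46], [
[... 640 characters left out ...]
583, 216, 48], [582, 215, 45], [579, 216, 49], [577, 215, 47], [575, 214, 46], [573, 215, 48], [571, 213, 46], [570, 212, 44], [568, 211, 43], [598, 221, 47], [596, 222, 49], [594, 221, 49], [591, 222, 51], [590, 220, 47], [588, 220, 48], [587, 218, 45], [584, 219, 48], [582, 215, 41], [579, 216, 45], [577, 216, 46], [575, 216, 46], [573, 216, 46], [571, 215, 45], [570, 212, 41], [597, 223, 47], [595, 225, 51], [593, 223, 47], [592, 222, 47], [590, 222, 48], [588, 221, 47], [580, 216, 41], [578, 215, 39], [576, 215, 40], [573, 216, 43], [572, 213, 38], [595, 226, 48], [593, 225, 48], [591, 224, 46], [575, 217, 39]]
 arm 121 [0.5421 0.3118 0.1527] [0.5425 0.3124 0.1615] [0.5426 0.3101 0.1343]
```

View pics/crop2.png

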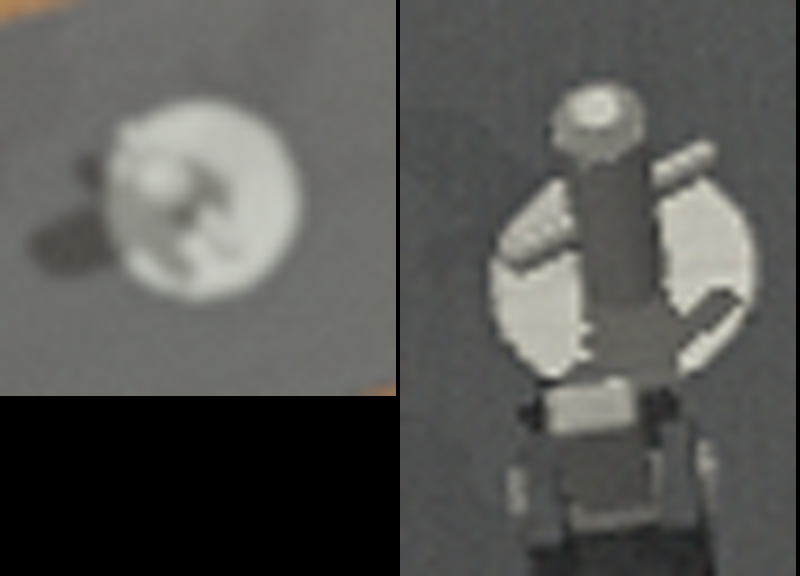

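Picture 4 shows the post tip at top (167.5,174.3) / side (199.5,273.2), and the pin ends at side (189.2,289.8) and (211.9,278.2). Next I'll check the pin angle, and what stands along the first travel path.

```bash
cat >> h.py <<'E'
from scipy.spatial.transform import Rotation as Ro
from plant import status
def plan(p,ya):  # offset (cm, tool axes) & twist deg to TCP p, tool y yaw ya, tool x down
    s=status.sense(); R=Ro.from_euler("xyz",s["ee_rot"]).as_matrix()
    T=np.array([[0,np.cos(ya),np.sin(ya)],[0,np.sin(ya),-np.cos(ya)],[-1,0,0]])
    print("off",((np.array(p)-s["tool_pos"])@R*100).round(2),"tw",Ro.from_matrix(R.T@T).as_rotvec(degrees=True).round(1),"q",s["qpos"].round(2) if hasattr(s["qpos"],"round") else np.round(s["qpos"],2))
E
python3 - <<'E'
from h import *
F={n:dict(np.load(n+"0.npz")) for n in("top","side")}
s=F["side"]; a=ray(s,189.2,289.8,.045);b=ray(s,211.9,278.2,.045);print(a,b,np.linalg.norm(a-b),np.arctan2(*(b-a)[1::-1])%np.pi,(a+b)/2)
for n in F:
    w=cloud(F[n]).reshape(-1,3); m=(w[:,0]>.1)&(w[:,0]<.9)&(w[:,1]<-.2)&(w[:,2]>.05)&(w[:,1]>-1)
    H=-np.ones((16,16)); q=w[m]; i=((q[:,0]-.1)/.05).astype(int);j=((q[:,1]+1)/.05).astype(int); np.maximum.at(H,(i,j),q[:,2]); print(n);print((H*100).round().astype(int)[:14])
plan((.5885,-.1692,.17),-1.956)
E
```

```text
[0.59777505 0.22158114 0.045     ] [0.55977224 0.18765832 0.045     ] 0.05094085920016993 0.7287337046335409 [0.57877365 0.20461973 0.045     ]
top
[[-100 -100 -100 -100 -100 -100 -100 -100   33 -100 -100 -100 -100 -100
  -100 -100]
 [-100 -100 -100 -100 -100 -100 -100   24   35 -100 -100 -100 -100 -100
  -100 -100]
 [-100 -100 -100 -100 -100 -100 -100   24   25 -100 -100 -100 -100 -100
  -100 -100]
 [-100 -100 -100 -100 -100 -100    6   25   25 -100 -100 -100 -100 -100
  -100 -100]
 [-100 -100 -100 -100 -100 -100 -100   25   25 -100 -100 -100 -100 -100
  -100 -100]
 [-100 -100 -100 -100 -100   10   17   24   25 -100 -100 -100 -100 -100
  -100   12]
 [-100 -100 -100 -100 -100 -100   15 -100 -100 -100 -100 -100 -100 -100
  -100    8]
 [-100 -100 -100 -100 -100 -100 -100    5    6    6    6 -100 -100 -100
  -100 -100]
 [-100 -100 -100 -100 -100 -100 -100    6 -100    5    5 -100 -100 -100
  -100 -100]
 [-100 -100 -100 -100 -100 -100 -100    6 -100    5    5 -100    8    8
    12    8]
 [-100 -100 -100 -100 -100 -100 -100    6    5    6    5    8   11   11
    12    8]
 [-100 -100 -100 
[... 827 characters left out ...]
 -100    7]
 [-100 -100 -100 -100 -100 -100 -100    5    5    5    5 -100 -100 -100
  -100 -100]
 [-100 -100 -100 -100 -100 -100 -100    5 -100    5    5 -100 -100 -100
  -100 -100]
 [-100 -100 -100 -100 -100 -100 -100    5 -100    5    5 -100    8    8
    11    8]
 [-100 -100 -100 -100 -100 -100 -100    5 -100    5    5    8   11   11
    11 -100]
 [-100 -100 -100 -100 -100 -100 -100    5 -100    5    5 -100    8    8
  -100   11]
 [-100 -100 -100 -100 -100 -100 -100    5 -100 -100    5 -100 -100 -100
  -100 -100]
 [-100 -100 -100 -100 -100 -100 -100    5    5    5    5 -100 -100 -100
  -100 -100]]
off [  0.75 -35.42 -52.18] tw [37.6  0.   0.1] q [ 1.15  0.43  0.07  1.61 -0.03  1.11 -0.07]
```

Pin angle is about 0.73 world, so p is about 0.41. The sinking point should be near world crank angle -0.37 and the lock near -1.50. A tall machine (28 cm) stands beside the start, so I'll rise first.

```bash
python3 -m creep '{"offset":[[-6,0,0],[-12,0,0],[-18,0,0],[-24,0,0],[-24,-3.5,-5.2],[-24,-7,-10.4],[-24,-10.5,-15.6],[-24,-14,-20.8],[-24,-17.5,-26],[-24,-21,-31.2],[-24,-24.5,-36.4],[-24,-28,-41.6],[-20,-31.5,-46.8],[-15,-35.4,-52.2],[-9,-35.4,-52.2],[-4,-35.4,-52.2],[0,-35.4,-52.2],[0,-35.4,-52.2],[0,-35.4,-52.2]],"twist":[[0,0,0],[0,0,0],[0,0,0],[0,0,0],[3,0,0],[6,0,0],[10,0,0],[14,0,0],[18,0,0],[22,0,0],[26,0,0],[30,0,0],[34,0,0],[37.6,0,0],[37.6,0,0],[37.6,0,0],[37.6,0,0],[37.6,0,0],[37.6,0,0]]}' -1
python3 -c "
from h import *
plan((.5885,-.1692,.08),-1.956)"
```

```text
time_s: 2.48
tool_pos: [0.5898, -0.17, 0.1798]
ee_rot: [-2.935, 1.569, -0.179]
contact_force: [1.0, -1.0, 0.4]
width: 0.0944
off [ 9.98 -0.02  0.17] tw [-0.  -0.1  0. ] q [ 0.37  0.34 -0.25  1.73  0.09  1.08 -1.86]
```

```bash
python3 -m creep '{"offset":[[4,0,0.15],[7,0,0.15],[9,0,0.15],[10,0,0.15],[10,0,0.15]],"twist":[[0,0,0],[0,0,0],[0,0,0],[0,0,0],[0,0,0]]}' -1
python3 -m creep '{"offset":[[0,0,0],[0,0,0],[0,0,0],[0,0,0],[0,0,0],[0,0,0]],"twist":[[0,0,0],[0,0,0],[0,0,0],[0,0,0],[0,0,0],[0,0,0]]}' 1 40
python3 - <<'E'
from h import *
f=viewer.grab_frame("side"); cv2.imwrite("pics/g.png",crop(f["frame"],180,90,130,120,4))
E
```

```text
time_s: 3.1
tool_pos: [0.5882, -0.1694, 0.0789]
ee_rot: [-2.992, 1.569, -0.236]
contact_force: [-0.2, 0.2, 0.3]
width: 0.0939
time_s: 3.85
tool_pos: [0.5875, -0.1691, 0.0778]
ee_rot: [-1.016, 1.571, 1.74]
contact_force: [-0.5, -0.5, 0.2]
width: 0.0373
```

View pics/g.png

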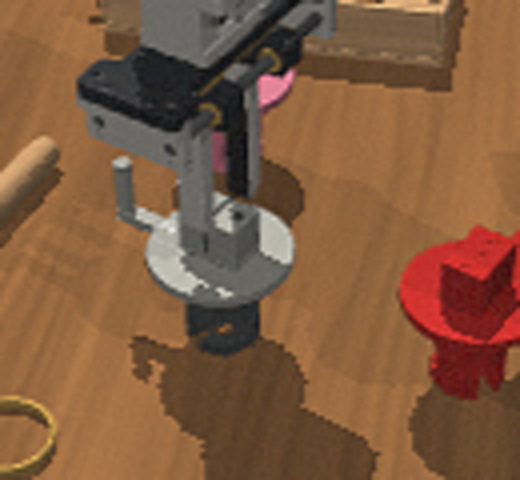

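Picture 5 shows the fingers straddling the grey block with the jaws still closing (37 mm), so they need more time.

```bash
python3 -m creep '{"offset":[[0,0,0],[0,0,0],[0,0,0],[0,0,0]],"twist":[[0,0,0],[0,0,0],[0,0,0],[0,0,0]]}' 1 40
python3 -m creep '{"offset":[[-2,0,0],[-5,0,0],[-8,0,0],[-11,0,0],[-14,0,0],[-14,0,0]],"twist":[[0,0,0],[0,0,0],[0,0,0],[0,0,0],[0,0,0],[0,0,0]]}'
python3 -c "
from h import *
plan((.578,.205,.215),-1.956+.285)"
```

```text
time_s: 4.4
tool_pos: [0.5875, -0.169, 0.0778]
ee_rot: [-1.087, 1.571, 1.669]
contact_force: [0.8, 1.3, -0.1]
width: 0.028
time_s: 5.15
tool_pos: [0.5885, -0.1694, 0.2206]
ee_rot: [-3.006, 1.567, -0.25]
contact_force: [-0.6, -0.6, -7.5]
width: 0.028
off [  0.51 -34.29  15.06] tw [-16.4  -0.2  -0. ] q [ 0.37  0.3  -0.25  1.69  0.08  1.15 -1.85]
```

```bash
python3 -m creep '{"offset":[[0.5,-2,1],[0.5,-6,2.7],[0.5,-10,4.4],[0.5,-14.5,6.4],[0.5,-19,8.4],[0.5,-23.5,10.3],[0.5,-28,12.3],[0.5,-31.5,13.9],[0.5,-33.5,14.7],[0.5,-34.3,15.1],[0.5,-34.3,15.1],[0.5,-34.3,15.1]],"twist":[[0,0,0],[-2,0,0],[-4,0,0],[-6,0,0],[-8,0,0],[-10,0,0],[-12,0,0],[-14,0,0],[-16.4,0,0],[-16.4,0,0],[-16.4,0,0],[-16.4,0,0]]}'
python3 - <<'E'
from h import *
plan((.578,.205,.215),-1.956+.285)
f={n:viewer.grab_frame(n) for n in("top","side")}
for n in f:
    np.savez(n+"1.npz",**f[n]); w=cloud(f[n]).reshape(-1,3)
    d=w[(np.hypot(w[:,0]-.578,w[:,1]-.205)<.058)&(w[:,2]>.203)&(w[:,2]<.218)]; print(n,"disc",len(d),d.mean(0).round(4),d.min(0).round(3),d.max(0).round(3))
    p=w[(np.hypot(w[:,0]-.653,w[:,1]-.198)<.02)&(w[:,2]>.215)&(w[:,2]<.27)]; print(n,"pin",len(p),p.mean(0).round(4),p.max(0).round(3))
cv2.imwrite("pics/h.png",np.hstack([crop(f["top"]["frame"],110,120,100,120,4),crop(f["side"]["frame"],150,170,100,120,4)]))
E
```

```text
time_s: 6.65
tool_pos: [0.5768, 0.2038, 0.2127]
ee_rot: [1.514, 1.57, -1.729]
contact_force: [0.5, 0.2, -7.4]
width: 0.0283
off [-0.23 -0.13 -0.1 ] tw [-0.1  0.  -0. ] q [-0.08  0.33 -0.46  1.69  0.16  1.16 -2.26]
top disc 177 [0.5633 0.1897 0.2109] [0.53  0.166 0.206] [0.634 0.21  0.217]
top pin 40 [0.6505 0.1939 0.2393] [0.656 0.2   0.251]
side disc 1386 [0.5725 0.218  0.2103] [0.529 0.158 0.203] [0.635 0.253 0.218]
side pin 39 [0.6498 0.2006 0.2235] [0.656 0.203 0.235]
```

View pics/h.png

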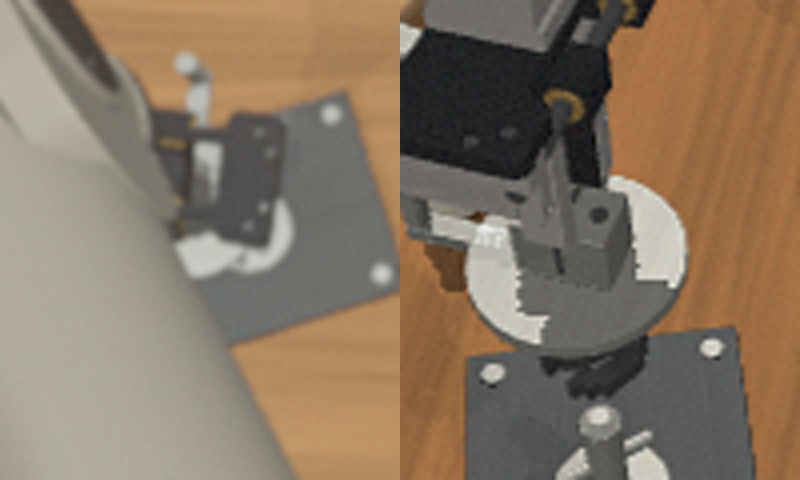

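Picture 6 shows the head held over the post, crank pin at top crop (186,62), disc edges in side depth giving centre (0.577,0.2055). Grasp is centred and upright. I'll nudge about 1 mm and lower it.

```bash
python3 -m creep '{"offset":[[1.5,-0.06,-0.11],[3,-0.06,-0.11],[4.2,-0.06,-0.11],[4.9,-0.06,-0.11],[5.4,-0.06,-0.11],[5.8,-0.06,-0.11],[6.0,-0.06,-0.11]],"twist":[[0,0,0],[0,0,0],[0,0,0],[0,0,0],[0,0,0],[0,0,0],[0,0,0]]}'
python3 -c "
from h import *
print(np.round(status.sense()['torque'],2))"
```

```text
time_s: 7.62
tool_pos: [0.5778, 0.2061, 0.1528]
ee_rot: [-2.376, 1.571, 0.666]
contact_force: [0.5, -0.0, -7.6]
width: 0.0283
[0.07 0.04 0.  ]
```

```bash
python3 -m creep '{"offset":[[0.5,0,0],[1.0,0,0],[1.5,0,0],[1.9,0,0],[2.2,0,0],[2.4,0,0]],"twist":[[0,0,0],[0,0,0],[0,0,0],[0,0,0],[0,0,0],[0,0,0]]}'
python3 -c "
from h import *
print(np.round(status.sense()['torque'],2))"
```

```text
time_s: 8.38
tool_pos: [0.5777, 0.206, 0.1286]
ee_rot: [-0.991, 1.571, 2.052]
contact_force: [0.2, 0.3, -7.1]
width: 0.0278
[ 0.01  0.   -0.01]
```

```bash
python3 -m creep '{"offset":[[0.1,0,0],[0.2,0,0],[0.2,0,0]],"twist":[[0,0,0],[0,0,0],[0,0,0]]}'
```

```text
time_s: 8.75
tool_pos: [0.5777, 0.206, 0.1269]
ee_rot: [-2.569, 1.571, 0.473]
contact_force: [0.1, -0.1, -7.1]
width: 0.0279
```

```bash
python3 -m creep '{"offset":[[0.1,0,0],[0.2,0,0],[0.2,0,0]],"twist":[[0,0,0],[0,0,0],[0,0,0]]}'
```

```text
time_s: 9.12
tool_pos: [0.5782, 0.2063, 0.1254]
ee_rot: [-2.608, 1.569, 0.435]
contact_force: [-0.2, -0.1, 2.7]
width: 0.0283
```

Contact: the weight is now carried by the pin. I'll release and rise.

```bash
python3 -m creep '{"offset":[[0,0,0],[0,0,0],[0,0,0],[0,0,0],[-2,0,0],[-5,0,0],[-9,0,0],[-9,0,0]],"twist":[[0,0,0],[0,0,0],[0,0,0],[0,0,0],[0,0,0],[0,0,0],[0,0,0],[0,0,0]]}' -0.3
python3 - <<'E'
from h import *
f={n:viewer.grab_frame(n) for n in("top","side")}
for n in f:
    np.savez(n+"2.npz",**f[n]); w=cloud(f[n]).reshape(-1,3)
    p=w[(np.hypot(w[:,0]-.653,w[:,1]-.198)<.025)&(w[:,2]>.145)&(w[:,2]<.165)]; print(n,"pin",len(p),p.mean(0).round(4),p.max(0).round(3))
    d=w[(np.hypot(w[:,0]-.578,w[:,1]-.205)<.058)&(w[:,2]>.115)&(w[:,2]<.132)]; print(n,"disc",len(d),d.mean(0).round(4),d.min(0).round(3),d.max(0).round(3))
cv2.imwrite("pics/i.png",np.hstack([crop(f["top"]["frame"],110,120,100,120,4),crop(f["side"]["frame"],150,190,100,120,4)]))
E
```

```text
time_s: 10.12
tool_pos: [0.5793, 0.207, 0.2194]
ee_rot: [-2.685, 1.565, 0.357]
contact_force: [0.6, -0.1, 0.2]
width: 0.0611<stdin>:5: RuntimeWarning: Mean of empty slice.
  ret = um.true_divide(
Traceback (most recent call last):
ValueError: zero-size array to reduction operation maximum which has no identity
```

```bash
python3 - <<'E'
from h import *
f={n:viewer.grab_frame(n) for n in("top","side")}
for n in f:
    np.savez(n+"2.npz",**f[n]); w=cloud(f[n]).reshape(-1,3)
    for lab,q in(("pin",w[(np.hypot(w[:,0]-.653,w[:,1]-.198)<.04)&(w[:,2]>.132)&(w[:,2]<.18)]),("disc",w[(np.hypot(w[:,0]-.578,w[:,1]-.205)<.058)&(w[:,2]>.09)&(w[:,2]<.136)])):
        print(n,lab,len(q)); 
        if len(q): print(q.mean(0).round(4),q.min(0).round(3),q.max(0).round(3))
cv2.imwrite("pics/i.png",np.hstack([crop(f["top"]["frame"],110,120,100,120,4),crop(f["side"]["frame"],150,190,100,120,4)]))
E
```

```text
top pin 16
[0.6496 0.1738 0.1405] [0.645 0.17  0.137] [0.654 0.178 0.143]
top disc 335
[0.5595 0.1915 0.1042] [0.534 0.157 0.095] [0.612 0.244 0.136]
side pin 39
[0.6486 0.1767 0.1373] [0.644 0.17  0.132] [0.655 0.183 0.141]
side disc 1681
[0.5771 0.2139 0.1098] [0.532 0.158 0.095] [0.632 0.254 0.136]
```

View pics/i.png

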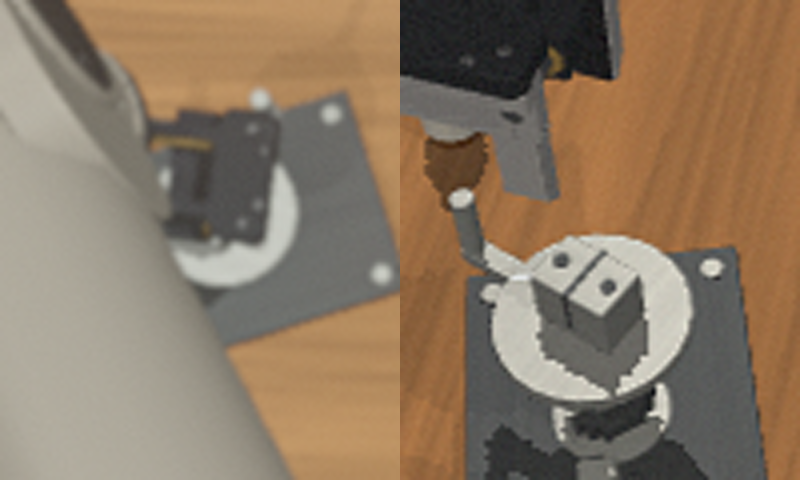

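Picture 7 shows the head free with its crank tip at top crop (260,98) / side crop (461,197). It crept round to about -0.41 world on release and already hangs on the pin (crank pin top at 141 mm matches the hang height; predicted sinking angle was -0.37). Next I'll turn the tool half round, shut it, and place it behind the crank pin.

```bash
python3 -m creep '{"offset":[[0,0,-1],[0,0,-2],[0,0,-3],[0,0,-4],[0,-0.2,-5],[0,-0.4,-6],[0,-0.56,-7],[0,-0.56,-7.6],[0,-0.56,-7.6],[0,-0.56,-7.6],[0,-0.56,-7.6],[0,-0.56,-7.6],[0,-0.56,-7.6],[0,-0.56,-7.6],[0,-0.56,-7.6],[0,-0.56,-7.6],[0,-0.56,-7.6],[0,-0.56,-7.6],[0,-0.56,-7.6]],"twist":[[-10,0,0],[-20,0,0],[-30,0,0],[-40,0,0],[-50,0,0],[-60,0,0],[-70,0,0],[-80,0,0],[-90,0,0],[-100,0,0],[-110,0,0],[-120,0,0],[-130,0,0],[-140,0,0],[-150,0,0],[-160,0,0],[-168,0,0],[-171.4,0,0],[-171.4,0,0]]}' 1 20
python3 - <<'E'
from h import *
plan((.6553,.2048,.112),1.321)
w=cloud(viewer.grab_frame("side")).reshape(-1,3)
q=w[(np.hypot(w[:,0]-.653,w[:,1]-.178)<.03)&(w[:,2]>.125)&(w[:,2]<.16)]; print(len(q),q.mean(0).round(4),q.min(0).round(3),q.max(0).round(3))
E
```

```text
time_s: 12.7
tool_pos: [0.6536, 0.2038, 0.2139]
ee_rot: [-2.938, 1.569, 3.096]
contact_force: [0.4, 0.1, 0.7]
width: 0.0003
off [10.19  0.14  0.16] tw [ 0.  -0.1  0. ] q [ 0.28  0.61 -1.03  1.49  0.53  1.34  0.53]
52 [0.6486 0.1773 0.1346] [0.643 0.169 0.125] [0.655 0.182 0.14 ]
```

```bash
python3 -m creep '{"offset":[[3,0.14,0.16],[6,0.14,0.16],[8.5,0.14,0.16],[10.1,0.14,0.16],[10.1,0.14,0.16]],"twist":[[0,0,0],[0,0,0],[0,0,0],[0,0,0],[0,0,0]]}'
python3 -m creep '{"offset":[[0,-0.39,0.09],[0,-0.79,0.15],[0,-1.2,0.2],[0,-1.6,0.22],[0,-2.0,0.22],[0,-2.41,0.2],[0,-2.41,0.2]],"twist":[[3,0,0],[6,0,0],[9,0,0],[12,0,0],[15,0,0],[18,0,0],[18,0,0]]}'
python3 - <<'E'
from h import *
print(np.round(status.sense()["qpos"],2))
w=cloud(viewer.grab_frame("side")).reshape(-1,3)
q=w[(np.hypot(w[:,0]-.648,w[:,1]-.16)<.04)&(w[:,2]>.128)&(w[:,2]<.15)]; print(len(q),q.mean(0).round(4),q.min(0).round(3),q.max(0).round(3))
E
```

```text
time_s: 13.38
tool_pos: [0.6554, 0.2049, 0.1129]
ee_rot: [-2.713, 1.569, -2.963]
contact_force: [0.6, -0.9, 0.0]
width: 0.0005
time_s: 14.25
tool_pos: [0.6523, 0.1812, 0.115]
ee_rot: [0.664, 1.569, 0.101]
contact_force: [-0.3, -0.4, -0.0]
width: 0.0002
[ 0.26  0.65 -0.92  1.62  0.56  1.15  0.21]
23 [0.6445 0.1824 0.1398] [0.638 0.174 0.128] [0.65  0.192 0.149]
```

```bash
python3 -m creep '{"offset":[[0.1,-0.39,0.09],[0.2,-0.79,0.15],[0.3,-1.2,0.2],[0.3,-1.6,0.22],[0.3,-2.0,0.22],[0.3,-2.41,0.2],[0.3,-2.81,0.17],[0.3,-3.21,0.1],[0.3,-3.21,0.1]],"twist":[[3,0,0],[6,0,0],[9,0,0],[12,0,0],[15,0,0],[18,0,0],[21,0,0],[24,0,0],[24,0,0]]}'
python3 - <<'E'
from h import *
s=status.sense();print(np.round(s["qpos"],2)); d=np.array(s["tool_pos"][:2])-[.578,.2055]; print(np.hypot(*d),np.arctan2(d[1],d[0])-.242)
f=viewer.grab_frame("side");w=cloud(f).reshape(-1,3)
cv2.imwrite("pics/j.png",crop(f["frame"],150,180,120,120,5))
E
```

```text
time_s: 15.42
tool_pos: [0.6356, 0.1537, 0.1113]
ee_rot: [1.018, 1.57, 0.037]
contact_force: [0.5, 0.4, -0.2]
width: 0.0006
[ 0.26  0.59 -0.84  1.68  0.48  1.1  -0.13]
0.07746290013763545 -0.9746790884095495
```

View pics/j.png

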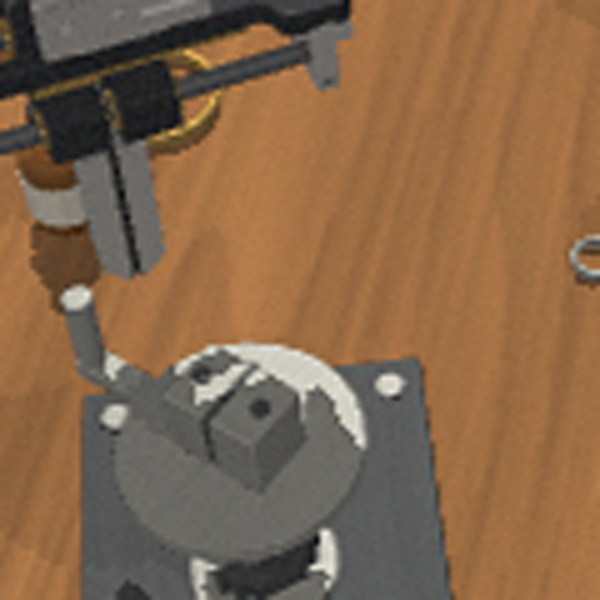

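```bash
python3 - <<'E'
from h import *
f=viewer.grab_frame("side"); t=viewer.grab_frame("top")
for u,v in((165.5,239.5),(169,254),(176,233.5),(176,228),(200,263)):
    print(u,v,cloud(f)[int(round(v)),int(round(u))].round(4), ray(f,u,v,.141).round(4), ray(f,u,v,.111).round(4))
s=status.sense();R=Ro.from_euler("xyz",s["ee_rot"]).as_matrix();X=f["R"]@np.array(s["tool_pos"])+f["t"];q=f["camera_matrix"]@X;print("tcp px",q[:2]/q[2],R.round(2).tolist())
w=cloud(t);
cv2.imwrite("pics/k.png",np.hstack([crop(t["frame"],130,100,90,110,4),crop(f["frame"],150,180,90,110,4)]))
E
```

```text
165.5 239.5 [0.6471 0.1758 0.1372] [0.6469 0.1774 0.141 ] [0.6585 0.1567 0.111 ]
169 254 [0.645  0.1811 0.0987] [0.6298 0.2082 0.141 ] [0.6406 0.189  0.111 ]
176 233.5 [0.631  0.1613 0.1413] [0.6315 0.16   0.141 ] [0.6424 0.1385 0.111 ]
176 228 [0.6285 0.1612 0.1603] [0.6356 0.147  0.141 ] [0.6467 0.1249 0.111 ]
200 263 [0.5692 0.214  0.1363] [0.568  0.2169 0.141 ] [0.5759 0.1981 0.111 ]
tcp px [176.91422876 239.98888666] [[0.0, 0.83, 0.56], [0.0, 0.56, -0.83], [-1.0, 0.0, -0.0]]
```

View pics/k.png

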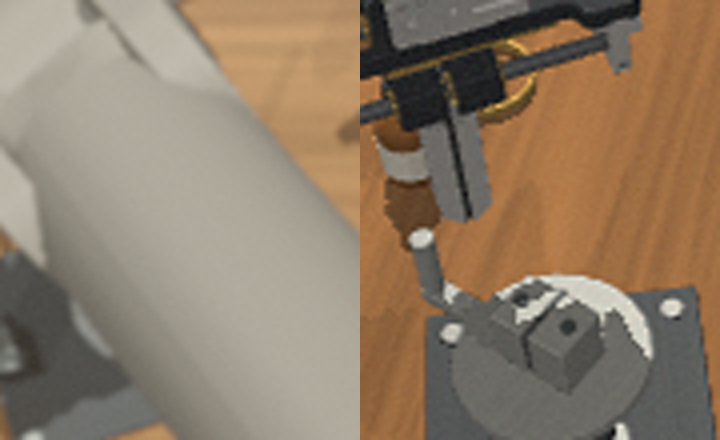

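Picture 8 and its re-crop, picture 9, show that the crank pin at side (165.5,239.5) has not moved. The finger tips appear at side (176,234), about 6 px above the projected TCP. I'll resolve this numerically.

```bash
python3 - <<'E'
from h import *
f=viewer.grab_frame("side");w=cloud(f)
for u in(170,173,176,179): print(u,[(v,*(w[v,u]*1000).round().astype(int)) for v in range(216,246,2)])
s=status.sense();print(s["tool_pos"],s["time_s"],np.round(s["contact_force"],1),np.round(s["torque"],2))
# pin now
q=w.reshape(-1,3);q=q[(np.hypot(q[:,0]-.648,q[:,1]-.176)<.012)&(q[:,2]>.11)&(q[:,2]<.15)];print(q.mean(0),q.max(0),len(q))
E
```

```text
170 [(216, np.int64(633), np.int64(165), np.int64(199)), (218, np.int64(634), np.int64(165), np.int64(193)), (220, np.int64(635), np.int64(166), np.int64(188)), (222, np.int64(636), np.int64(165), np.int64(181)), (224, np.int64(636), np.int64(167), np.int64(178)), (226, np.int64(636), np.int64(168), np.int64(173)), (228, np.int64(637), np.int64(168), np.int64(166)), (230, np.int64(637), np.int64(170), np.int64(163)), (232, np.int64(639), np.int64(168), np.int64(155)), (234, np.int64(695), np.int64(64), np.int64(2)), (236, np.int64(694), np.int64(69), np.int64(1)), (238, np.int64(693), np.int64(73), np.int64(-1)), (240, np.int64(691), np.int64(80), np.int64(0)), (242, np.int64(688), np.int64(87), np.int64(2)), (244, np.int64(687), np.int64(90), np.int64(0))]
173 [(216, np.int64(631), np.int64(159), np.int64(192)), (218, np.int64(630), np.int64(162), np.int64(190)), (220, np.int64(631), np.int64(162), np.int64(185)), (222, np.int64(631), np.int64(164), np.int64(181)), (224, np.int64(632), np.int64(163), np.int64(174)), (226, np.int64(632), np.int64(165), np.int64(170)), (228, np.int64(
[... 1434 characters left out ...]
t64(622), np.int64(158), np.int64(170)), (226, np.int64(623), np.int64(158), np.int64(164)), (228, np.int64(624), np.int64(158), np.int64(158)), (230, np.int64(625), np.int64(158), np.int64(150)), (232, np.int64(625), np.int64(159), np.int64(146)), (234, np.int64(626), np.int64(160), np.int64(141)), (236, np.int64(674), np.int64(64), np.int64(-1)), (238, np.int64(671), np.int64(72), np.int64(2)), (240, np.int64(668), np.int64(79), np.int64(4)), (242, np.int64(669), np.int64(81), np.int64(-1)), (244, np.int64(667), np.int64(85), np.int64(-2))]
[0.63552985 0.15381364 0.11090079] 15.625 [ 1.  -0.2 -0.7] [ 0.   -0.13  0.03]
[0.64795564 0.17821269 0.12881021] [0.65474352 0.18314689 0.14099045] 81
```

```bash
python3 - <<'E'
from h import *
f=dict(np.load("side2.npz"));w=cloud(f)
for u in(178,182,186): print(u,[(v,*(w[v,u]*1000).round().astype(int).tolist()) for v in range(228,246,2)])
f=dict(np.load("side1.npz"));w=cloud(f)
for u in(186,189,192): print(u,[(v,*(w[v,u]*1000).round().astype(int).tolist()) for v in range(214,246,3)])
E
```

```text
178 [(228, 582, 249, 280), (230, 582, 249, 275), (232, 583, 249, 270), (234, 584, 248, 264), (236, 584, 249, 259), (238, 585, 249, 254), (240, 673, 76, -1), (242, 670, 83, 2), (244, 669, 88, 0)]
182 [(228, 574, 250, 283), (230, 575, 250, 278), (232, 576, 249, 272), (234, 577, 248, 264), (236, 578, 248, 259), (238, 578, 249, 256), (240, 664, 73, -3), (242, 661, 80, 0), (244, 660, 86, 0)]
186 [(228, 571, 244, 276), (230, 570, 246, 274), (232, 571, 246, 269), (234, 570, 248, 267), (236, 571, 248, 262), (238, 571, 249, 257), (240, 572, 248, 251), (242, 651, 81, 3), (244, 651, 84, 0)]
186 [(214, 550, 281, 357), (217, 550, 283, 353), (220, 550, 285, 350), (223, 550, 287, 346), (226, 576, 230, 263), (229, 577, 230, 255), (232, 584, 217, 229), (235, 584, 219, 223), (238, 586, 217, 213), (241, 584, 223, 212), (244, 583, 228, 211)]
189 [(214, 569, 228, 292), (217, 569, 229, 286), (220, 569, 231, 281), (223, 570, 231, 273), (226, 571, 231, 265), (229, 571, 232, 259), (232, 578, 219, 233), (235, 579, 219, 225), (238, 580, 219, 216), (241, 580, 221, 210), (244, 578, 228, 211)]
192 [(214, 580, 190, 245), (217, 579, 194, 243), (220, 568, 221, 268), (223, 568, 224, 265), (226, 568, 225, 259), (229, 567, 229, 256), (232, 572, 220, 235), (235, 573, 220, 227), (238, 574, 219, 218), (241, 575, 220, 211), (244, 573, 226, 211)]
```

```bash
python3 - <<'E'
from h import *
g=cv2.imread("pics/g.png")[120:290,140:310]; a=dict(np.load("side1.npz"))["frame"]; b=dict(np.load("side2.npz"))["frame"]
o=np.hstack([cv2.resize(g,(400,400)),crop(a,165,205,50,50,8)])
cv2.imwrite("pics/l.png",o)
E
```

```text
(no output)
```

View pics/l.png

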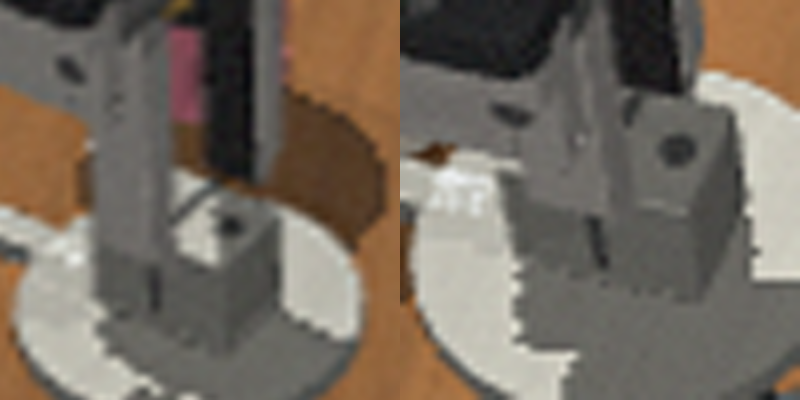

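Picture 10: in both grasp views the fingers end near the top of the block (finger bottom at right crop (600,205), block face and split line visible below it). So the real finger tips sit about 26 mm above the reported TCP, and the shut finger passed just over the crank pin. I'll lift, go back, and work about 26 mm lower.

```bash
python3 -m creep '{"offset":[[-3,0,0],[-5,0,0],[-5,1,-0.7],[-5,2,-1.4],[-5,3,-2.1],[-5,4,-2.8],[-5,4.54,-3.17],[-5,4.54,-3.17],[-5,4.54,-3.17]],"twist":[[0,0,0],[0,0,0],[-8,0,0],[-16,0,0],[-24,0,0],[-32,0,0],[-40,0,0],[-42,0,0],[-42,0,0]]}'
python3 -c "
from h import *
plan((.6553,.2048,.087),1.321)
w=cloud(viewer.grab_frame('side')).reshape(-1,3)
q=w[(np.hypot(w[:,0]-.655,w[:,1]-.205)<.025)&(w[:,2]>.145)];print('finger min z',np.sort(q[:,2])[:5].round(3))
q=w[(np.hypot(w[:,0]-.648,w[:,1]-.177)<.015)&(w[:,2]>.11)&(w[:,2]<.15)];print(q.mean(0).round(4))"
```

```text
time_s: 16.75
tool_pos: [0.6556, 0.2047, 0.1608]
ee_rot: [3.132, 1.571, 2.881]
contact_force: [0.8, -1.0, -0.0]
width: 0.0005
off [ 7.38  0.   -0.03] tw [-0.1 -0.  -0. ] q [ 0.26  0.65 -1.    1.55  0.57  1.26  0.49]
finger min z [0.189 0.19  0.19  0.191 0.191]
[0.648  0.1781 0.1285]
```

```bash
python3 -m creep '{"offset":[[3,0,0],[5.5,0,0],[7,0,0],[7.5,0,0],[7.5,0,0]],"twist":[[0,0,0],[0,0,0],[0,0,0],[0,0,0],[0,0,0]]}'
python3 -m creep '{"offset":[[0,-0.39,0.09],[0,-0.79,0.15],[0,-1.2,0.2],[0,-1.6,0.22],[0,-2.0,0.22],[0,-2.41,0.2],[0,-2.41,0.2]],"twist":[[3,0,0],[6,0,0],[9,0,0],[12,0,0],[15,0,0],[18,0,0],[18,0,0]]}'
python3 - <<'E'
from h import *
w=cloud(viewer.grab_frame("side")).reshape(-1,3)
q=w[(np.hypot(w[:,0]-.578,w[:,1]-.2055)>.06)&(np.hypot(w[:,0]-.578,w[:,1]-.2055)<.09)&(w[:,2]>.11)&(w[:,2]<.143)&(w[:,0]>.6)&(w[:,1]<.215)]
a=np.arctan2(q[:,1]-.2055,q[:,0]-.578);print(len(q),np.histogram(a,bins=np.arange(-1.6,.3,.1)))
E
```

```text
time_s: 17.42
tool_pos: [0.6557, 0.2053, 0.086]
ee_rot: [1.504, 1.57, 1.255]
contact_force: [-0.0, 0.4, -0.4]
width: 0.0005
time_s: 18.3
tool_pos: [0.6521, 0.1812, 0.0868]
ee_rot: [0.627, 1.57, 0.063]
contact_force: [0.3, -0.2, -0.1]
width: 0.0007
156 (array([ 0,  0,  0,  0,  0,  0,  0,  0,  0,  9, 28, 13, 34, 28, 44,  0,  0,
        0]), array([-1.60000000e+00, -1.50000000e+00, -1.40000000e+00, -1.30000000e+00,
       -1.20000000e+00, -1.10000000e+00, -1.00000000e+00, -9.00000000e-01,
       -8.00000000e-01, -7.00000000e-01, -6.00000000e-01, -5.00000000e-01,
       -4.00000000e-01, -3.00000000e-01, -2.00000000e-01, -1.00000000e-01,
        1.33226763e-15,  1.00000000e-01,  2.00000000e-01]))
```

The pin has moved to about -0.58. I'll continue.

```bash
python3 -m creep '{"offset":[[0,-0.39,0.09],[0,-0.79,0.15],[0,-1.2,0.2],[0,-1.6,0.22],[0,-2.0,0.22],[0,-2.41,0.2],[0,-2.81,0.17],[0,-3.21,0.1],[0,-3.21,0.1]],"twist":[[3,0,0],[6,0,0],[9,0,0],[12,0,0],[15,0,0],[18,0,0],[21,0,0],[24,0,0],[24,0,0]]}'
python3 -m creep '{"offset":[[0,-0.39,0.09],[0,-0.79,0.15],[0,-1.2,0.2],[0,-1.6,0.22],[0,-2.0,0.22],[0,-2.41,0.2],[0,-2.41,0.2]],"twist":[[3,0,0],[6,0,0],[9,0,0],[12,0,0],[15,0,0],[18,0,0],[18,0,0]]}'
cat >> h.py <<'E'
def look():
    s=status.sense();d=np.array(s["tool_pos"][:2])-[.578,.2055]; print("eff",np.hypot(*d).round(4),(np.arctan2(d[1],d[0])-.242).round(3),"F",np.round(s["contact_force"],1),np.round(s["qpos"],2))
    w=cloud(viewer.grab_frame("side")).reshape(-1,3); e=w[:,:2]-[.578,.2055]; r=np.hypot(*e.T); a=np.arctan2(e[:,1],e[:,0])
    q=(r>.062)&(r<.088)&(w[:,2]>.108)&(w[:,2]<.145)&(a<0)&(a>-2.6)
    print("ang",np.histogram(a[q],bins=np.arange(-2.2,.05,.1))[0])
    for lo in np.arange(-2.2,0,.1):
        m=q&(a>=lo)&(a<lo+.1)
        if m.sum()>4: print(lo.round(1),m.sum(),"zmax",w[m,2].max().round(3))
    b=w[(r<.02)&(w[:,2]>.1)&(w[:,2]<.165)]; d=w[(r>.03)&(r<.046)&(w[:,2]>.085)&(w[:,2]<.13)]; print("block top",np.percentile(b[:,2],90).round(4),"disc",np.median(d[:,2]).round(4))
E
python3 -c "
from h import *
look()"
```

```text
time_s: 19.48
tool_pos: [0.6354, 0.1537, 0.0862]
ee_rot: [0.951, 1.57, -0.03]
contact_force: [0.2, 0.6, -0.7]
width: 0.0001
time_s: 20.35
tool_pos: [0.6164, 0.1387, 0.086]
ee_rot: [1.096, 1.571, -0.198]
contact_force: [1.3, 0.7, 0.2]
width: 0.0005
eff 0.0771 -1.291 F [1.3 0.7 0.2] [ 0.24  0.56 -0.76  1.75  0.45  1.01 -0.41]
ang [ 0  0  0  0  0  0 44 20  0 11 27 33 35 12  0  0  0  0  0  0  0  0]
-1.6 44 zmax 0.132
-1.5 20 zmax 0.131
-1.3 11 zmax 0.144
-1.2 27 zmax 0.145
-1.1 33 zmax 0.144
-1.0 35 zmax 0.145
-0.9 12 zmax 0.145
block top 0.1285 disc 0.0958
```

The head has coasted into its notch: crank pin top 132 mm (133 expected), block top 128 (127), disc 96 (95), crank at about -1.5 as predicted. I'll make one gentle confirming nudge.

```bash
python3 -m creep '{"offset":[[0,-0.39,0.09],[0,-0.79,0.15],[0,-1.2,0.2],[0,-1.2,0.2]],"twist":[[3,0,0],[6,0,0],[9,0,0],[9,0,0]]}'
python3 -c "
from h import *
look()"
```

```text
time_s: 20.9
tool_pos: [0.6055, 0.1335, 0.0859]
ee_rot: [1.44, 1.571, -0.012]
contact_force: [-0.5, 0.1, -0.1]
width: 0.0005
eff 0.0771 -1.448 F [-0.5  0.1 -0.1] [ 0.23  0.53 -0.73  1.78  0.42  0.99 -0.55]
ang [ 0  0  0  0  0  0 42 20 32 33 34 23  0  0  0  0  0  0  0  0  0  0]
-1.6 42 zmax 0.132
-1.5 20 zmax 0.132
-1.4 32 zmax 0.145
-1.3 33 zmax 0.144
-1.2 34 zmax 0.145
-1.1 23 zmax 0.145
block top 0.1288 disc 0.0958
```

```bash
python3 -m creep '{"offset":[[0,-0.13,0.03],[0,-0.26,0.06],[0,-0.39,0.09],[0,-0.39,0.09]],"twist":[[1,0,0],[2,0,0],[3,0,0],[3,0,0]]}'
python3 -m creep '{"offset":[[0,-0.13,0.03],[0,-0.26,0.06],[0,-0.26,0.06]],"twist":[[1,0,0],[2,0,0],[2,0,0]]}'
python3 -c "
from h import *
look()"
```

```text
time_s: 21.45
tool_pos: [0.6016, 0.132, 0.0859]
ee_rot: [1.547, 1.571, 0.04]
contact_force: [-0.5, -1.1, 0.4]
width: 0.0004
time_s: 21.82
tool_pos: [0.599, 0.1312, 0.0859]
ee_rot: [1.311, 1.571, -0.23]
contact_force: [0.4, -0.3, 0.1]
width: 0.0006
eff 0.0772 -1.538 F [ 0.4 -0.3  0.1] [ 0.22  0.52 -0.72  1.8   0.4   0.98 -0.63]
ang [ 0  0  0  0  0 19 42 40 28 35 24  0  0  0  0  0  0  0  0  0  0  0]
-1.7 19 zmax 0.131
-1.6 42 zmax 0.134
-1.5 40 zmax 0.145
-1.4 28 zmax 0.145
-1.3 35 zmax 0.145
-1.2 24 zmax 0.145
block top 0.1288 disc 0.0955
```

```bash
python3 -m creep '{"offset":[[0,-0.13,0.03],[0,-0.26,0.06],[0,-0.26,0.06]],"twist":[[1,0,0],[2,0,0],[2,0,0]]}'
python3 -c "
from h import *
look()"
```

```text
time_s: 22.25
tool_pos: [0.5964, 0.1306, 0.0859]
ee_rot: [2.019, 1.571, 0.443]
contact_force: [0.7, 0.3, -0.6]
width: -0.0001
eff 0.0772 -1.572 F [ 0.7  0.3 -0.6] [ 0.22  0.51 -0.71  1.8   0.4   0.97 -0.66]
ang [ 0  0  0  0  0 34 42 30 30 35 14  0  0  0  0  0  0  0  0  0  0  0]
-1.7 34 zmax 0.132
-1.6 42 zmax 0.144
-1.5 30 zmax 0.144
-1.4 30 zmax 0.143
-1.3 35 zmax 0.145
-1.2 14 zmax 0.142
block top 0.1287 disc 0.0956
```

```bash
python3 -m creep '{"offset":[[0,-0.07,0.015],[0,-0.13,0.03],[0,-0.13,0.03]],"twist":[[0.5,0,0],[1,0,0],[1,0,0]]}'
python3 -m creep '{"offset":[[0,-0.07,0.015],[0,-0.13,0.03],[0,-0.13,0.03]],"twist":[[0.5,0,0],[1,0,0],[1,0,0]]}'
python3 -c "
from h import *
look()"
```

```text
time_s: 22.68
tool_pos: [0.5952, 0.1303, 0.0859]
ee_rot: [1.984, 1.571, 0.391]
contact_force: [1.4, 0.8, 0.8]
width: 0.0006
time_s: 23.05
tool_pos: [0.5938, 0.1299, 0.0859]
ee_rot: [0.866, 1.571, -0.745]
contact_force: [1.7, -0.5, 1.5]
width: 0.0002
eff 0.0772 -1.607 F [ 1.7 -0.5  1.5] [ 0.22  0.5  -0.71  1.81  0.39  0.97 -0.69]
ang [ 0  0  0  0  0 45 47 27 32 32  4  0  0  0  0  0  0  0  0  0  0  0]
-1.7 45 zmax 0.134
-1.6 47 zmax 0.145
-1.5 27 zmax 0.145
-1.4 32 zmax 0.144
-1.3 32 zmax 0.144
block top 0.1291 disc 0.0959
```

```bash
python3 -m creep '{"offset":[[0,-0.07,0.015],[0,-0.13,0.03],[0,-0.13,0.03]],"twist":[[0.5,0,0],[1,0,0],[1,0,0]]}'
```

```text
time_s: 23.48
tool_pos: [0.5925, 0.1297, 0.0858]
ee_rot: [1.875, 1.571, 0.247]
contact_force: [2.0, -0.6, 0.7]
width: 0.0005
```

```bash
python3 -c "
from h import *
look()"
```

```text
eff 0.0771 -1.624 F [ 2.  -0.6  0.7] [ 0.22  0.5  -0.7   1.81  0.39  0.97 -0.71]
ang [ 0  0  0  0 13 45 39 28 31 28  0  0  0  0  0  0  0  0  0  0  0  0]
-1.8 13 zmax 0.132
-1.7 45 zmax 0.134
-1.6 39 zmax 0.144
-1.5 28 zmax 0.145
-1.4 31 zmax 0.144
-1.3 28 zmax 0.144
block top 0.1292 disc 0.0961
```

I'll stop here: about 2 N of resistance, and the heights still match locked. Backing off and rising.

```bash
python3 -m creep '{"offset":[[0,0.4,0],[0,1.0,0],[0,1.6,0],[-3,1.6,0],[-7,1.6,0],[-11,1.6,0],[-11,1.6,0]],"twist":[[0,0,0],[0,0,0],[0,0,0],[0,0,0],[0,0,0],[0,0,0],[0,0,0]]}'
python3 - <<'E'
from h import *
look()
f=viewer.grab_frame("side");t=viewer.grab_frame("top")
w=cloud(f).reshape(-1,3)
q=w[(np.hypot(w[:,0]-.545,w[:,1]-.303)<.05)&(w[:,2]>.125)]; print(" arm",len(q),q[q[:,2]>.155].mean(0).round(4),q[q[:,2]<.145].mean(0).round(4),q.max(0).round(3))
cv2.imwrite("pics/m.png",np.hstack([crop(t["frame"],110,120,100,100,4),crop(f["frame"],150,220,90,130,4)[:400]]))
E
```

```text
time_s: 24.4
tool_pos: [0.6102, 0.1294, 0.1987]
ee_rot: [1.835, 1.566, 0.206]
contact_force: [0.9, 0.9, -1.4]
width: 0.0001
eff 0.0826 -1.413 F [ 0.9  0.9 -1.4] [ 0.25  0.41 -0.74  1.67  0.3   1.17 -0.62]
ang [ 0  0  0  0  0 33 32  0  0  0  0  0  0  0  0  0  0  0  0  0  0  0]
-1.7 33 zmax 0.132
-1.6 32 zmax 0.133
block top 0.1287 disc 0.0956
 arm 123 [0.5424 0.3126 0.162 ] [0.5423 0.3098 0.1337] [0.55  0.318 0.167]
```

View pics/m.png

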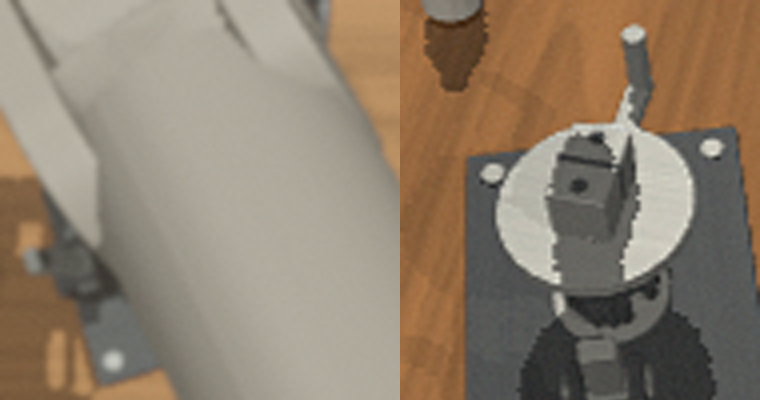

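Picture 11: the head is low and the crank points away from the clamp (pin at side crop (632,35)); heights match locked. Next is the clamp: move behind its arm.

```bash
python3 -c "
from h import *
plan((.5365,.3319,.205),.317)"
```

```text
off [ -1.01  -8.33 -19.9 ] tw [-21.5   0.    0.1] q [ 0.25  0.42 -0.74  1.67  0.3   1.17 -0.62]
```

```bash
python3 -m creep '{"offset":[[-1,-1,-2],[-1,-2.4,-5.5],[-1,-4,-9.5],[-1,-5.6,-13.5],[-1,-7,-17],[-1,-8,-19],[-1,-8.33,-19.9],[-1,-8.33,-19.9],[-1,-8.33,-19.9]],"twist":[[-3,0,0],[-6,0,0],[-10,0,0],[-14,0,0],[-18,0,0],[-21.5,0,0],[-21.5,0,0],[-21.5,0,0],[-21.5,0,0]]}'
python3 -c "
from h import *
plan((.5365,.3319,.119),.317)"
```

```text
time_s: 25.68
tool_pos: [0.5375, 0.3309, 0.2057]
ee_rot: [-0.14, 1.57, -1.395]
contact_force: [-0.0, 0.5, 0.4]
width: 0.0006
off [ 8.67 -0.06 -0.13] tw [-0.1  0.   0. ] q [-0.02  0.46 -0.86  1.64  0.37  1.22 -0.64]
```

```bash
python3 -m creep '{"offset":[[3,0,-0.1],[6,0,-0.1],[8,0,-0.1],[8.7,0,-0.1],[8.7,0,-0.1]],"twist":[[0,0,0],[0,0,0],[0,0,0],[0,0,0],[0,0,0]]}'
python3 -c "
from h import *
s=status.sense();w=cloud(viewer.grab_frame('side')).reshape(-1,3)
e=w[:,:2]-[.578,.2055];yb=e@[-.312,.95];xb=e@[.95,.312]
q=(abs(xb)<.02)&(yb>.06)&(yb<.2)&(w[:,2]>.12)&(w[:,2]<.2)
for lo in np.arange(.08,.17,.01):
    m=q&(yb>=lo)&(yb<lo+.01)
    if m.sum(): print(lo.round(2),m.sum(),w[m,2].min().round(3),w[m,2].max().round(3),xb[m].min().round(3),xb[m].max().round(3))
print(s['tool_pos'])"
```

```text
time_s: 26.3
tool_pos: [0.5367, 0.3331, 0.1191]
ee_rot: [2.883, 1.571, 1.63]
contact_force: [0.2, 1.2, 0.5]
width: 0.0005
0.13 5 0.16 0.19 -0.013 -0.013
0.14 246 0.148 0.2 -0.013 0.012
[0.53665452 0.33313659 0.1190526 ]
```

```bash
python3 -m creep '{"offset":[[0,0,0.5],[0,0,1.0],[0,0,1.6],[0,0,2.2],[0,0,2.8],[0,0,3.4],[0.2,0,4.0],[0.35,0,4.5],[0.65,0,5.0],[0.97,0,5.5],[1.4,0,5.95],[1.82,0,6.35],[1.82,0,6.35]],"twist":[[0,0,0],[0,0,0],[0,0,0],[0,0,0],[0,0,0],[0,0,0],[0,0,0],[0,0,0],[0,0,0],[0,0,0],[0,0,0],[0,0,0],[0,0,0]]}'
cat >> h.py <<'E'
def arm():
    s=status.sense();w=cloud(viewer.grab_frame('side')).reshape(-1,3)
    e=w[:,:2]-[.578,.2055];yb=e@[-.312,.95];xb=e@[.95,.312]
    q=(abs(xb)<.009)&(yb>.03)&(yb<.17)&(w[:,2]>.09)&(w[:,2]<.2)
    for lo in np.arange(.03,.17,.01):
        m=q&(yb>=lo)&(yb<lo+.01)
        if m.sum(): print(lo.round(2),m.sum(),"z",w[m,2].min().round(3),np.median(w[m,2]).round(3),w[m,2].max().round(3))
    print(np.round(s['tool_pos'],4),np.round(s["contact_force"],1))
E
python3 -c "
from h import *
arm()"
```

```text
time_s: 27.98
tool_pos: [0.5562, 0.2723, 0.1001]
ee_rot: [-1.361, 1.57, -2.614]
contact_force: [-0.1, 0.1, -0.0]
width: 0.0006
0.07 101 z 0.116 0.148 0.199
0.08 209 z 0.11 0.151 0.195
0.09 57 z 0.107 0.11 0.114
0.1 106 z 0.09 0.102 0.112
0.11 59 z 0.09 0.092 0.108
0.12 29 z 0.09 0.092 0.095
[0.5562 0.2723 0.1001] [-0.1  0.1 -0. ]
```

```bash
python3 -m creep '{"offset":[[0.5,0,0.3],[1.0,0,0.55],[1.4,0,0.7],[1.7,0,0.8],[1.9,0,0.85],[1.9,0,0.85]],"twist":[[0,0,0],[0,0,0],[0,0,0],[0,0,0],[0,0,0],[0,0,0]]}'
python3 -c "
from h import *
arm()"
```

```text
time_s: 28.78
tool_pos: [0.5589, 0.2647, 0.0815]
ee_rot: [-1.259, 1.571, -2.512]
contact_force: [-1.0, -0.3, 0.4]
width: -0.0001
0.06 7 z 0.106 0.129 0.165
0.07 241 z 0.102 0.138 0.188
0.08 47 z 0.106 0.108 0.111
0.09 49 z 0.105 0.109 0.112
0.1 107 z 0.09 0.102 0.111
0.11 58 z 0.09 0.092 0.11
0.12 22 z 0.09 0.092 0.094
[0.5589 0.2647 0.0815] [-1.  -0.3  0.4]
```

Near level, no resistance. I'll press on in small steps while watching the force.

```bash
python3 -m creep '{"offset":[[0.1,0,0],[0.2,0,0],[0.3,0,0],[0.3,0,0]],"twist":[[0,0,0],[0,0,0],[0,0,0],[0,0,0]]}'
python3 -m creep '{"offset":[[0.07,0,0],[0.14,0,0],[0.14,0,0]],"twist":[[0,0,0],[0,0,0],[0,0,0]]}'
```

```text
time_s: 29.32
tool_pos: [0.5592, 0.2647, 0.0794]
ee_rot: [0.661, 1.57, -0.592]
contact_force: [-3.2, -4.0, 13.5]
width: 0.0005
time_s: 29.7
tool_pos: [0.5593, 0.2647, 0.079]
ee_rot: [0.738, 1.569, -0.516]
contact_force: [-8.1, -7.2, 29.3]
width: 0.0005
```

29 N at a tip height of 107 mm, the level-arm height, so it is at the end stop. I'll lift away and look.

```bash
python3 -m creep '{"offset":[[-0.5,0,0],[-2,0,0],[-5,0,0],[-9,0,-2],[-13,0,-5],[-16,0,-9],[-18,0,-13],[-18,0,-17],[-18,0,-17]],"twist":[[0,0,0],[0,0,0],[0,0,0],[0,0,0],[0,0,0],[0,0,0],[0,0,0],[0,0,0],[0,0,0]]}'
python3 - <<'E'
from h import *
arm();look()
f=viewer.grab_frame("side")
cv2.imwrite("pics/n.png",crop(f["frame"],150,220,100,130,4))
E
```

```text
time_s: 30.82
tool_pos: [0.5034, 0.4296, 0.2582]
ee_rot: [3.062, 1.569, 1.814]
contact_force: [-0.0, -0.8, -0.3]
width: 0.0005
[0.5034 0.4296 0.2582] [-0.  -0.8 -0.3]
eff 0.2339 1.647 F [-0.1 -0.5 -0.1] [-0.18  0.48 -0.88  1.5   0.37  1.34 -0.77]
ang [0 0 0 0 0 0 0 0 0 0 0 0 0 0 0 0 0 0 0 0 0 0]Traceback (most recent call last):
  File "<stdin>", line 2, in <module>
  File "h.py", line 28, in look
    b=w[(r<.02)&(w[:,2]>.1)&(w[:,2]<.165)]; d=w[(r>.03)&(r<.046)&(w[:,2]>.085)&(w[:,2]<.13)]; print("block top",np.percentile(b[:,2],90).round(4),"disc",np.median(d[:,2]).round(4))
                                                                                                                ~~~~~~~~~~~~~^^^^^^^^^^^
    return _quantile_unchecked(
        a, q, axis, out, overwrite_input, method, keepdims, weights)
    return _ureduce(a,
                    func=_quantile_ureduce_func,
    ...<5 lines>...
                    overwrite_input=overwrite_input,
                    method=method)
    r = func(a, **kwargs)
    result = _quantile(arr,
                       quantiles=q,
    ...<2 lines>...
                       out=out,
                       weights=wgt)
    slices_having_nans = np.isnan(arr[-1, ...])
                                  ~~~^^^^^^^^^
IndexError: index -1 is out of bounds for axis 0 with size 0
```

The gripper blocks the side camera, so I'll move it aside.

```bash
python3 -m creep '{"offset":[[-3,4,0],[-5,9,0],[-5,14,0],[-5,19,0],[-5,24,0],[-5,24,0],[-5,24,0]],"twist":[[0,0,0],[0,0,0],[0,0,0],[0,0,0],[0,0,0],[0,0,0],[0,0,0]]}'
python3 - <<'E'
from h import *
f=viewer.grab_frame("side")
cv2.imwrite("pics/n.png",crop(f["frame"],150,220,100,130,4))
arm();look()
E
```

```text
time_s: 31.8
tool_pos: [0.7339, 0.5005, 0.3068]
ee_rot: [-1.567, 1.57, -2.821]
contact_force: [0.4, -0.8, 0.4]
width: 0.0005
0.03 23 z 0.094 0.106 0.108
0.04 43 z 0.094 0.107 0.109
0.05 43 z 0.104 0.107 0.11
0.06 47 z 0.105 0.107 0.11
0.07 46 z 0.102 0.107 0.109
0.08 46 z 0.103 0.107 0.11
0.09 47 z 0.106 0.108 0.113
0.1 105 z 0.09 0.103 0.111
0.11 61 z 0.09 0.092 0.111
0.12 26 z 0.09 0.092 0.094
[0.7335 0.5005 0.3077] [ 0.1 -0.1 -0.1]
eff 0.3334 0.844 F [0.1 0.8 0.3] [-0.42  0.86 -0.75  0.7   0.54  1.72 -0.56]
ang [ 0  0  0  0  0 33 32  0  0  0  0  0  0  0  0  0  0  0  0  0  0  0]
-1.7 33 zmax 0.132
-1.6 32 zmax 0.132
block top 0.1288 disc 0.0956
```

View pics/n.png

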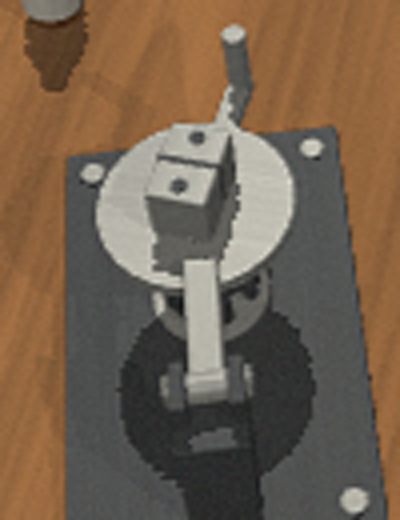

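Picture 12: the clamp arm lies level over the disc (tip at crop (203,262), its top at 107 mm from hinge to tip). The head is locked (block top 129, disc 96, crank pin top 132 mm), and the gripper is clear of everything.

```bash
python3 -c "
from plant import robot
print(robot.job_done())"
```

```text
the job is handed in; nothing more can be done
None
```

The grey vice head is on the post and locked in its notch, and the clamp arm is fully down over its disc. I handed the job in at about 32 s.

**Last checks:** these were made with the robot touching nothing.

| Check | Measured | Expected |
|---|---|---|
| Block top | 129 mm | 127 mm |
| Disc top | 96 mm | 95 mm |
| Crank pin top | 132 mm | 133 mm |
| Clamp arm top | 107 mm, level along its length | 107 mm when closed |

**What did not go as planned or disagreed:**
- **Finger tips:** they sit about 27 mm above the reported TCP. The block was therefore held only near its top, and my first crank sweep passed over the pin without touching it. I repeated the sweep lower and it worked.
- **Self-sinking:** the head crept round and sank onto the pin by itself on release, before the crank was pushed.
- **Notch and stop:** the head dropped into its notch slightly ahead of the finger. I then nudged it gently, up to about 2 N, and felt resistance build but no sharp hard stop, so I backed off. The crank rests at about -1.6 rad in world axes, against -1.5 predicted, within my pin-angle error and the notch play.
- **Clamp force:** the last press on the clamp at its end stop read about 29 N on the vertical axis, 31 N in total, below the 40 N limit.

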